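# Knock the tin press shut with a mallet

## Task

I want to close the tin in the press, but the tall pepper mill is in the way: first stand it upright on a free spot of the wooden chopping board, without dropping it, as it is top-heavy and tips easily. Then take the mallet and, with a brisk blow of its head rather than a slow push, knock the red-capped pin of the press that holds the tin down until it snaps fully down, and lay the mallet back in its wooden stand the way it lay. Leave the empty press's pin up, keep your hand off both presses, and do not disturb the other things.

Things in the scene. Friction and masses are not known exactly. Their poses are not given: they have to be found in the camera images.
- mill: Tall, top-heavy pepper mill, 0.32 kg, 202 mm tall, round: dark wooden body, foot 48 mm across, and a heavy cylindrical steel head 50 mm across from 142 to 184 mm above the foot, small finial on top. Origin: centre of the foot's underside; z up its axis. Grip it by the head, about 165 mm up. It starts on the worktop on the robot's side of the press with the tin.
- board: Wooden chopping board, fixed, 210 mm (its x) by 300 mm (its y), top 22 mm above the worktop. Origin: centre of its underside. An onion and two lemons lie on it; the mill must stand on a free spot with its origin over the board.
- onion: Red onion lying on the board, about 84 mm across and high, loose; it can roll. Origin: centre of its underside as it lay at first.
- lemon_a: Lemon lying on the board, 78 x 55 x 56 mm, loose; origin: centre of its underside.
- lemon_b: Lemon lying on the board, 75 x 58 x 59 mm, loose; origin: centre of its underside.
- press_full: Blue press that holds a tin (75 mm across, 58 mm tall, fixed in it). Fixed to the worktop. Base 128 x 104 mm (x -50 to +78, y -52 to +52 mm), column at its back (+x), arm with guide boss over the tin, 124 mm high. The pin runs vertically through the boss over the origin. Origin: on the worktop under the pin; z up.
- press_full_pin_top (a point): Centre of the top of the red cap (44 mm across) of the pin in the press with the tin: 156 mm above the worktop when up, 136 mm when fully down.
- press_full_pin (a joint): How far that pin is pressed down: 0 up, 0.020 m fully down. Snap spring: it resists with about 6 N at first, less as it goes down; past 12 mm it snaps the rest of the way by itself and stays down. A blow that carries on about 15 to 17 mm past first touch is enough.
- press_empty: A second, identical blue press without a tin, fixed about 14 to 23 cm to one side of the first; left or right varies. Leave its pin up. Origin as for the other. Above the worktop behind the presses hangs a wall cabinet: its underside 0.44 m up, its doors 0.61 m ahead of the robot (bar handles to 0.57 m), from y = 0.02 to the right; draw the wrist in when swinging past.
- press_empty_pin (a joint): How far the pin of the empty press is pressed down (m): 0 up. Same spring.
- mallet: Kitchen mallet, 0.28 kg, 200 mm long: upright aluminium head 50 mm across, 60 mm high; wooden handle 22 mm wide (y), 24 mm high (z), its centre line 30 mm above the striking face, along -x to x = -175 mm. Origin: centre of the flat striking face under the head; z up, x from handle to head. Starts face down in its stand.
- mallet_grip (a point): Good place to grip the mallet's handle: 60 mm from the head's axis, on the handle's centre line (body frame -60, 0, 30 mm). Grip across the handle (22 mm) firmly, since the blow twists it.
- stand: Wooden mallet stand, fixed: base plate 222 x 74 mm (x -184 to +38), 8 mm thick; saddle at x = -150 mm, floor 25.5 mm up, two prongs 34 mm apart, 66 mm high, flared at the top; the handle lies between them. Origin: on the worktop below the head's place; mallet home = its origin 8 mm above this one, x axes along each other.
- spice_jar: Spice jar with black lid, 44 mm across, 105 mm tall, bystander. Origin: centre of underside.
- sauce_bottle: Red sauce bottle, 49 x 62 x 150 mm, bystander. Origin: centre of underside.
- salt_box: Small carton, 39 x 59 x 92 mm, bystander at the front of the worktop. Origin: centre of underside.
- mug: White mug, 83 x 115 x 94 mm, bystander. Origin: centre of underside.

How it is judged:
On the way, in this order (a step that is already met when the one before it is completed fails the run):
1. the mill stands upright on the chopping board, let go (z of mill in the frame of board between 0.015 and 0.03 m and x of mill in the frame of board between -0.105 and 0.105 m and y of mill in the frame of board between -0.15 and 0.15 m and angle between mill's own z axis and vertical below 0.1 rad and contact force between the fingers and mill below 0.1 N and linear speed of mill below 0.03 m/s), for 0.2 s.
2. the mallet, held, is lifted above the presses (height (world z) of mallet above 0.16 m and contact force between the fingers and mallet above 1 N), for 0.1 s.
3. the mallet's head meets the top of the raised pin of the press with the tin at more than 0.08 m/s (contact force between mallet and press_full above 1 N and linear speed of mallet above 0.08 m/s and distance between mallet and press_full_pin_top below 0.03 m and value of joint press_full_pin below 0.012 m).
4. the pin has snapped fully down (value of joint press_full_pin above 0.0175 m), for 0.2 s.
At the end, for the whole second after the job is handed in: Pin of the press with the tin down (over 17.5 mm), the other pin up (under 3 mm); mill upright (0.1 rad), its foot on the board; mallet face down in its stand (head within 25 mm, seated within 6 mm, in line within 0.12 rad, level within 0.1 rad); both released and at rest (value of joint press_full_pin above 0.0175 m and value of joint press_empty_pin below 0.003 m and z of mill in the frame of board between 0.015 and 0.03 m and x of mill in the frame of board between -0.105 and 0.105 m and y of mill in the frame of board between -0.15 and 0.15 m and angle between each of mill, mallet's own z axis and vertical below 0.1 rad and contact force between the fingers and mill below 0.1 N and contact force between the fingers and mallet below 0.1 N and horizontal distance between mallet and stand below 0.025 m and z of mallet in the frame of stand below 0.014 m and angle between the x axis of mallet and the x axis of stand, either way round below 0.12 rad and linear speed of each of mill, mallet below 0.02 m/s); the robot touches nothing.
It fails at once if the mill tips more than 0.4 rad (angle between mill's own z axis and vertical above 0.4 rad).
It fails at once if the mill or the mallet is dropped from well above its place ((height (world z) of mill above 0.04 m and contact force between the fingers and mill below 0.05 N) or (height (world z) of mallet above 0.035 m and contact force between the fingers and mallet below 0.05 N)).
It fails at once if the empty press's pin is pressed more than 5 mm (value of joint press_empty_pin above 0.005 m).
It fails at once if the hand or arm presses on a press with more than 3 N (contact force between any of the fingers, the arm and press_full above 3 N or contact force between any of the fingers, the arm and press_empty above 3 N).
It fails at once if another loose thing is moved more than 30 mm (distance of any of onion, lemon_a, lemon_b, spice_jar, sauce_bottle, salt_box, mug from where it was at the start of the episode above 0.03 m).
It also fails if it takes over 72 s, if anything falls off the work surface, if the arm or the gripper's body presses on something with over 40 N, if the wrist force passes 120 N, or if a joint passes its speed limit or range.

## Robot

A 6-joint arm with a two-finger parallel gripper is mounted at the origin on a cart in front of the work surface, level with it; the furniture and walls round the work are solid. World frame = base frame: x ahead of the robot, y to its left, z up, the work surface at z = 0. Lengths are in m, angles in rad, forces in N, time in s.
With the tool pointing down it reaches from about 0.35 to 0.775 m from the base axis. Payload 5.5 kg.
Tool frame: the origin (TCP) lies at the very end of the fingers, on their centre line; the grasp point (between the pads) lies 19 mm behind it (bot.grasp_offset is the distance from the TCP to the grasp point, in m); z points along the fingers, y is the line along which they close (so a half turn about z gives the same grasp; the last joint's range is limited). The gripper opens to 85 mm and grips with 20 to 120 N. Pads are 22 mm wide; open, the fingers measure 114 mm over their backs; the gripper's body (76 mm by 85 mm) begins 54 mm behind the grasp point. The pads swing forward as they close: fully open they stand 13 mm farther back than shut.
Start: joints at [1.076, 0.313, 0.046, 1.304, 0, 1.431], TCP at [0.2, 0.539, 0.231] pointing down, gripper open.
Joint ranges: [-2.76, 2.76], [-0.86, 1.69], [-1.03, 1.26], [-2.2, 2.34], [-1.47, 1.5], [-3.14, 3.14]. Speed limits (rad/s): [2.57, 2.57, 3.14, 3.14, 3.14, 3.14].

## Interface

Orientations are given as a rotation vector (axis times angle).
In Python, from plant import bot gives the robot as it stands.
- The arm moves only by the shell command python3 -m jog 'ROWS' [FORCE]. ROWS is JSON, a list of rows, each a list of 3 entries, a list of its own where there are three numbers: the turn, a rotation vector about the tool's x, y, z in degrees, then the shift along the tool's x, y, z in m, then the finger opening in m, from 0 to 0.0854. In form: [[[wx, wy, wz], [dx, dy, dz], gripper], ...]. A call has 1 to 10 rows; each row shifts and turns the commanded pose from where the row before left it, along the tool's axes as they then stand; what a row does not reach is not made up. A row lasts 1/12 s, in which the tool goes at most 41.7 mm and 7.16 degrees, less where a joint would pass 70% of its speed; a pose out of reach is approached as far as the arm can. A call is refused whole if a number of a shift passes 0.0417 or a number of a turn 7.16, either way. A call with a gripper value outside its range is refused whole. The fingers move at their own pace and stop on an object; FORCE is the grip in N (left out, the last holds). Time passes only in rows, so rows that do not move let the fingers close. It gives the time, the measured TCP pose, the force, the opening and the grip force at its end, in the units of the state.
- bot.observe(): the state, without advancing time (a new reading comes with each control period).
- bot.read_camera(name): name is "scene" or "side" or "wrist"; returns a dict with "pixels" (384x512x3 uint8, red, green, blue), "K" (3x3 intrinsics, pixels), "dist_coeffs" ([k1, k2, p1, p2, k3] as OpenCV has them; the pictures are not rectified), "xyz" and "attitude" of the camera in the world. Camera axes: x right, y down, z forward; pixel columns grow to the right and rows downward; lengths in m; the calibration is good to about 2 mm. A picture is of the moment at which its call begins. There is no depth.
- bot.finish_job(): hands the job in; it is judged then, once.
The state is a dict: "time": time; "q": joint angles; "qd": joint speeds; "tau": joint torques, N m; "position": TCP position; "tcp_rot": TCP orientation; "ft_force": force on the tool from outside, world axes, zero at the start; "torque": the same for the moment, N m; "grip_width": finger opening in m; "gripper_force": force on a finger pad.
Only numpy, scipy, OpenCV 4.12 (cv2) and the standard library are available. Lean on these libraries where they do the work, as an engineer would, in place of code of your own. Each camera call takes 0.05 s, during which the arm holds its last target. There are 200 camera calls.

## Working session

There is one attempt and no reset: what is moved stays moved. The work goes in short steps, Python scripts to look and compute and a shell command to move; the robot and the scene stay as the last step left them, time stands still between calls to the robot, and variables do not carry over. Pictures are saved under pics/ and viewed, at most 10 in all, crops included, and the job is handed in when it is done.

```bash
ls; mkdir -p pics; cat > h.py <<'E'
import numpy as np, cv2
from scipy.spatial.transform import Rotation as R
from plant import bot
def cam(name,save=None):
    c=bot.read_camera(name)
    if save: cv2.imwrite(f'pics/{save}.png',c['pixels'][:,:,::-1])
    return c
def rot(c):
    a=np.array(c['attitude'],float)
    return a if a.shape==(3,3) else R.from_rotvec(a).as_matrix()
def ray(c,uv):
    p=cv2.undistortPoints(np.array([[uv]],float),np.array(c['K']),np.array(c['dist_coeffs']))[0,0]
    return np.array(c['xyz']),rot(c)@np.array([p[0],p[1],1])
def onz(c,uv,z):
    o,d=ray(c,uv); return o+d*(z-o[2])/d[2]
def proj(c,P):
    Rm=rot(c); r=cv2.Rodrigues(Rm.T)[0]; t=-Rm.T@np.array(c['xyz'])
    return cv2.projectPoints(np.array([P],float),r,t,np.array(c['K']),np.array(c['dist_coeffs']))[0][0,0]
E
python3 - <<'E'
from h import *
import pickle
cs={}
for n in ['scene','side','wrist']:
    cs[n]=c=cam(n,n+'0'); print(n,c['xyz'],c['attitude'],c['K'][0])
pickle.dump(cs,open('c0.pkl','wb'))
print(bot.observe())
a=cs['scene']['pixels'];b=cs['side']['pixels']
E
```

```text
pics
scene [-0.04024746 -0.49052591  0.92749625] [-2.19284231  1.01692638 -0.41580848] [397.25852508   0.         252.38790469]
side [ 0.43931268 -1.23350841  0.99350496] [-2.19159265  0.12329184 -0.03808505] [468.1941219    0.         261.00598973]
wrist [0.13362207 0.56281104 0.37310443] [2.38370012 1.66037271 0.22816667] [317.61192132   0.         257.556779  ]
{'time': 0.15, 'q': array([1.07636845e+00, 3.13838280e-01, 4.52338217e-02, 1.30360515e+00,
       4.44002749e-05, 1.43120522e+00]), 'qd': array([ 0.00032014, -0.00307635,  0.00262491, -0.00109324, -0.00019949,
        0.00059969]), 'tau': array([ 2.76401159e-03, -4.81064451e+01,  2.98815268e+01,  1.39212891e-02,
       -1.40608868e-04, -1.00079603e-05]), 'position': array([0.19958315, 0.53883944, 0.23060531]), 'tcp_rot': array([-5.54371505e-01, -3.09180196e+00,  2.08729487e-03]), 'ft_force': array([ 0.10637674,  0.53180339, -0.17482025]), 'torque': array([-0.01911193,  0.00340832, -0.02380659]), 'gripper_force': 0.0, 'grip_width': 0.08566181997619424}
```

View pics/scene0.png

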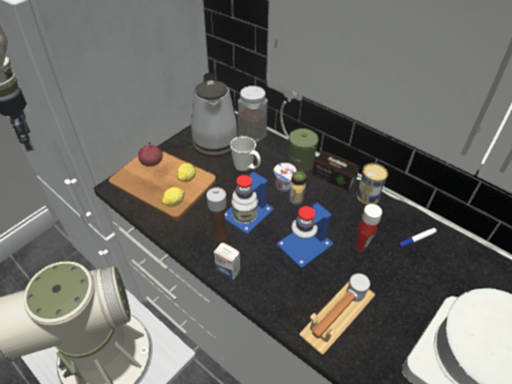

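View pics/side0.png

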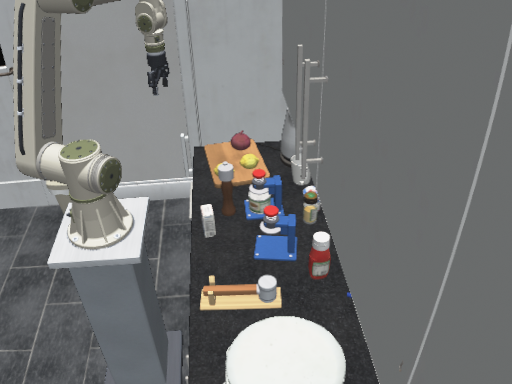

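The scene view shows the board around (162,180), with the onion at (150,154) and lemons at (186,171) and (173,196). The mill head is at (217,195), the red caps at (244,183) (tin press) and (306,214), and the mallet head at (358,286). The side view shows the same things, with the caps at (259,175) and (271,212), the mill head at (226,171) and the mallet head at (267,287).

```bash
cat >> h.py <<'E'
def comps(c,lo,hi,amin=15,box=None):
    hsv=cv2.cvtColor(c['pixels'],cv2.COLOR_RGB2HSV)
    m=cv2.inRange(hsv,np.array(lo),np.array(hi))
    if lo[0]==0 and hi[0]<=8: m|=cv2.inRange(hsv,np.array((172,lo[1],lo[2])),np.array((180,hi[1],hi[2])))
    if box:
        z=np.zeros_like(m);x0,y0,x1,y1=box;z[y0:y1,x0:x1]=m[y0:y1,x0:x1];m=z
    n,l,s,ce=cv2.connectedComponentsWithStats(m)
    return [(ce[i].round(1).tolist(),s[i].tolist()) for i in range(1,n) if s[i,4]>=amin],l
def tri(c1,p1,c2,p2):
    (o1,d1),(o2,d2)=ray(c1,p1),ray(c2,p2)
    A=np.stack([d1,-d2],1); t=np.linalg.lstsq(A,o2-o1,rcond=None)[0]
    a,b=o1+d1*t[0],o2+d2*t[1]; return (a+b)/2,np.linalg.norm(a-b)
E
python3 - <<'E'
from h import *
import pickle
cs=pickle.load(open('c0.pkl','rb'))
for n in ['scene','side']:
    c=cs[n]; print(n)
    print('red',comps(c,(0,170,90),(6,255,255),20)[0])
    print('yellow',comps(c,(24,120,100),(34,255,255),20)[0])
    print('blue',comps(c,(105,150,60),(125,255,255),40)[0])
    print('wood',comps(c,(8,90,110),(24,255,255),60)[0])
a=cs['scene']['pixels'][140:360,100:400];b=cs['side']['pixels'][120:320,185:345]
a=cv2.resize(a,None,fx=1.5,fy=1.5,interpolation=cv2.INTER_CUBIC);b=cv2.resize(b,None,fx=2.1,fy=2.1,interpolation=cv2.INTER_CUBIC)
h=max(a.shape[0],b.shape[0]);o=np.zeros((h,a.shape[1]+b.shape[1],3),np.uint8);o[:a.shape[0],:a.shape[1]]=a;o[:b.shape[0],a.shape[1]:]=b
print(o.shape);cv2.imwrite('pics/crop0.png',o[:,:,::-1])
E
```

```text
scene
red [([243.7, 180.6], [237, 175, 15, 12, 141]), ([306.3, 212.5], [298, 206, 17, 14, 173]), ([364.6, 233.2], [358, 222, 19, 27, 253])]
yellow [([185.7, 171.8], [177, 163, 18, 18, 255]), ([172.8, 196.3], [162, 188, 22, 18, 299])]
blue [([256.8, 179.8], [250, 173, 16, 16, 121]), ([249.8, 218.6], [225, 205, 48, 28, 285]), ([320.3, 212.9], [313, 204, 18, 20, 184]), ([303.0, 247.9], [277, 233, 56, 35, 926]), ([406.0, 242.1], [399, 238, 14, 9, 62])]
wood [([161.8, 182.5], [109, 151, 107, 66, 3325]), ([375.1, 171.2], [363, 163, 25, 19, 180]), ([297.7, 190.9], [292, 185, 11, 16, 106]), ([333.7, 318.7], [299, 282, 76, 72, 2144])]
side
red [([258.5, 173.3], [253, 169, 12, 9, 85]), ([270.6, 210.6], [264, 206, 14, 11, 117]), ([318.9, 256.0], [312, 250, 15, 12, 110])]
yellow [([248.3, 160.1], [240, 154, 18, 15, 156])]
blue [([277.8, 230.6], [254, 175, 43, 86, 1594]), ([251.4, 213.3], [245, 201, 19, 19, 112])]
wood [([233.6, 161.3], [204, 139, 66, 48, 1463]), ([230.4, 290.3], [202, 284, 56, 22, 607]), ([258.1, 306.4], [227, 304, 55, 5, 122])]
(420, 786, 3)
```

View pics/crop0.png

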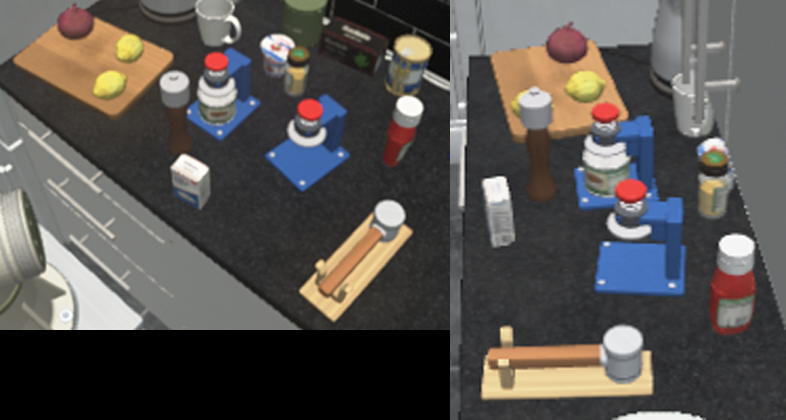

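The crop confirms that the press with the tin is the left one (larger y), with the mill in front of it. The mallet head's top is at scene (359,281) and side (267,281); the handle points to the lower left, towards the robot.

```bash
python3 - <<'E'
from h import *
import pickle
np.set_printoptions(precision=4,suppress=True)
cs=pickle.load(open('c0.pkl','rb')); S,D=cs['scene'],cs['side']
def p(n,a,b): r=tri(S,a,D,b); print(n,r[0],round(r[1],4))
p('capfull',(243.7,180.6),(258.5,173.3)); p('capempty',(306.3,212.5),(270.6,210.6))
print('onplane .151',onz(S,(243.7,180.6),.151),onz(D,(258.5,173.3),.151),onz(S,(306.3,212.5),.151),onz(D,(270.6,210.6),.151))
p('mill head',(216.7,200),(226,172.4)); p('finial',(216.7,189),(226,163.8))
print(onz(S,(216.7,200),.163),onz(D,(226,172.4),.163))
p('mallet',(359.3,281.3),(267.4,281)); print(onz(S,(359.3,281.3),.068),onz(D,(267.4,281),.068))
p('hend',(314.7,333),(204,290.5)); print(onz(S,(314.7,333),.045))
# board & lemons
for n,uv in [('lemA',(185.7,171.8)),('lemB',(172.8,196.3)),('onion',(150,154))]: print(n,onz(S,uv,.05))
c,l=comps(S,(8,90,110),(24,255,255),60)
for k,(i,z) in enumerate([(0,.022),(3,.008)]):
    ce,s=c[i]; m=(l==l[l>0][0])
    lab=[j for j in range(1,l.max()+1) if (l==j).sum()==s[4]][0]
    pts=np.argwhere(l==lab)[:,::-1].astype(np.float32)
    w=np.array([onz(S,q,z)[:2] for q in pts],np.float32)
    r=cv2.minAreaRect(w); print('rect',r,cv2.boxPoints(r))
    h=cv2.approxPolyDP(cv2.convexHull(w),.02,True)[:,0]; print('hull',h.tolist())
E
```

```text
capfull [0.5471 0.0311 0.1467] 0.0021
capempty [ 0.5627 -0.1698  0.1481] 0.0021
onplane .151 [0.545  0.0292 0.151 ] [0.5459 0.0232 0.151 ] [ 0.5615 -0.1703  0.151 ] [ 0.5615 -0.1749  0.151 ]
mill head [0.4409 0.0327 0.1567] 0.0015
finial [0.4443 0.0332 0.1916] 0.0035
[0.4361 0.0277 0.163 ] [0.4413 0.0242 0.163 ]
mallet [ 0.5291 -0.3672  0.0632] 0.0007
[ 0.5255 -0.368   0.068 ] [ 0.5289 -0.3713  0.068 ]
hend [ 0.3568 -0.3535  0.0333] 0.0018
[ 0.3525 -0.3548  0.045 ]
lemA [0.5306 0.2652 0.05  ]
lemB [0.431  0.2162 0.05  ]
onion [0.5121 0.4225 0.05  ]
rect ((0.4773143231868744, 0.32693690061569214), (0.2150283008813858, 0.3036864399909973), 7.797106742858887) [[0.3502 0.4628]
 [0.3914 0.1619]
 [0.6044 0.1911]
 [0.5632 0.492 ]]
hull [[0.5906978249549866, 0.19465027749538422], [0.569940447807312, 0.4286716878414154], [0.4933634400367737, 0.47864189743995667], [0.3631359040737152, 0.46321937441825867], [0.3902343809604645, 0.1803531050682068]]
rect ((0.4506383538246155, -0.36161625385284424), (0.08464398235082626, 0.22525155544281006), 84.8515853881836) [[ 0.3347 -0.3937]
 [ 0.559  -0.4139]
 [ 0.5666 -0.3296]
 [ 0.3423 -0.3094]]
hull [[0.5588976144790649, -0.40790313482284546], [0.5420956015586853, -0.33485057950019836], [0.3425746560096741, -0.3211398422718048], [0.34004512429237366, -0.3928675055503845]]
```

```bash
python3 -m jog '[[[0,0,-6.8],[0,0,-0.01],0.085],[[0,0,-6.8],[0,0,-0.01],0.085],[[0,0,-6.7],[0,0,-0.02],0.085],[[0,0,0],[-0.015,-0.032,0],0.085],[[0,0,0],[-0.015,-0.032,0],0.085],[[0,0,0],[-0.015,-0.032,0],0.085],[[0,0,0],[-0.015,-0.032,0],0.085],[[0,0,0],[-0.015,-0.032,0],0.085],[[0,0,0],[-0.015,-0.032,0],0.085],[[0,0,0],[-0.015,-0.032,0],0.085]]'
python3 -m jog '[[[0,0,0],[-0.015,-0.032,0],0.085],[[0,0,0],[-0.015,-0.032,0],0.085],[[0,0,0],[-0.015,-0.032,0],0.085],[[0,0,0],[-0.015,-0.032,0],0.085],[[0,0,0],[-0.015,-0.032,0],0.085],[[0,0,0],[-0.015,-0.032,0],0.085],[[0,0,0],[0,0,0],0.085],[[0,0,0],[0,0,0],0.085]]'
python3 - <<'E'
from h import *
c=cam('wrist','w1'); o=bot.observe(); print(o['position'],R.from_rotvec(o['tcp_rot']).as_matrix().round(3),o['time'],c['xyz'])
import pickle; pickle.dump(c,open('w1.pkl','wb'))
print(proj(c,[.44,.029,.184]),proj(c,[.545,.028,.156]))
E
```

```text
time: 0.98
position: [0.3048, 0.3136, 0.2711]
tcp_rot: [0.0, -3.142, 0.0]
ft_force: [0.6, 0.7, 0.8]
grip_width: 0.0853
gripper_force: 0.0
time: 1.65
position: [0.3951, 0.1215, 0.271]
tcp_rot: [-0.008, -3.141, -0.0]
ft_force: [-0.6, 0.8, -1.3]
grip_width: 0.085
gripper_force: 0.0
[0.39447002 0.12256232 0.2710526 ] [[-1.     0.003 -0.001]
 [ 0.003  1.     0.   ]
 [ 0.001  0.    -1.   ]] 1.7 [0.32479913 0.12166102 0.41365464]
[141.2007046 254.5686349] [161.27269685 340.89536959]
```

View pics/w1.png

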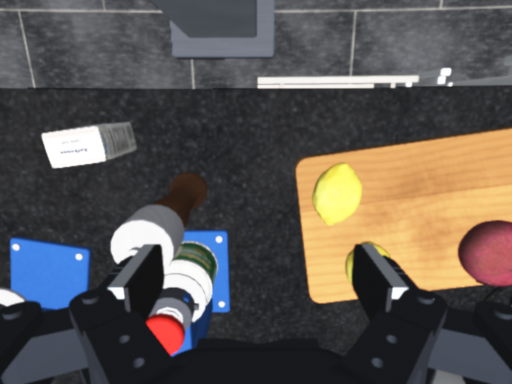

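The wrist view shows the mill head's top around (138,240) and its foot around (190,185), with the red cap at (166,334). The board's near-left corner is at (297,160), with free room around (410,195).

```bash
python3 - <<'E'
from h import *
import pickle
np.set_printoptions(precision=4,suppress=True)
c=pickle.load(open('w1.pkl','rb'))
print('red',comps(c,(0,170,90),(6,255,255),40)[0])
print('yel',comps(c,(24,120,100),(34,255,255),40)[0])
g=comps(c,(0,0,150),(180,60,255),150,(95,190,200,280)); print('grey',g[0])
b=comps(c,(5,80,20),(20,255,130),100,(140,160,220,230)); print('brown',b[0])
for uv,z in [((138,240),.184),((166,334),.153),((297,160),.022),((410,195),.022),((313,302),.022),((338,193),.05),((190,183),.02)]: print(uv,z,onz(c,uv,z))
E
```

```text
red [([166.3, 331.6], [146, 315, 38, 40, 975])]
yel [([337.8, 192.2], [313, 163, 49, 63, 1677]), ([381.4, 251.0], [373, 244, 17, 14, 76]), ([349.3, 266.3], [346, 252, 7, 31, 157])]
grey [([151.1, 247.8], [111, 219, 89, 61, 2443])]
brown [([185.1, 194.3], [155, 172, 52, 54, 1377])]
(138, 240) 0.184 [0.4275 0.0278 0.184 ]
(166, 334) 0.153 [0.5398 0.0321 0.153 ]
(297, 160) 0.022 [0.3933 0.1702 0.022 ]
(410, 195) 0.022 [0.4392 0.3153 0.022 ]
(313, 302) 0.022 [0.596  0.1985 0.022 ]
(338, 193) 0.05 [0.4282 0.2165 0.05  ]
(190, 183) 0.02 [0.4226 0.0349 0.02  ]
```

```bash
python3 -m jog '[[[0,0,0],[-0.0125,-0.031,0],0.085],[[0,0,0],[-0.0125,-0.031,0],0.085],[[0,0,0],[-0.0125,-0.031,0],0.085],[[0,0,0],[0,0,0.02],0.085],[[0,0,0],[0,0,0.02],0.085],[[0,0,0],[0,0,0],0.085],[[0,0,0],[0,0,0],0.085],[[0,0,0],[0,0,0],0.085]]'
python3 - <<'E'
from h import *
np.set_printoptions(precision=4,suppress=True)
c=cam('wrist','w2'); o=bot.observe(); print(o['position'])
for P in ([.432,.030,.184],[.457,.03,.184],[.407,.03,.184],[.432,.055,.184],[.432,.005,.184]): print(P,proj(c,P))
E
```

```text
time: 2.37
position: [0.432, 0.0312, 0.2321]
tcp_rot: [-0.003, 3.141, 0.0]
ft_force: [0.5, -0.8, 0.8]
grip_width: 0.0849
gripper_force: 0.0
[0.4324 0.0311 0.2325]
[0.432, 0.03, 0.184] [256.0257 217.4658]
[0.457, 0.03, 0.184] [255.9884 253.1904]
[0.407, 0.03, 0.184] [256.0642 179.3108]
[0.432, 0.055, 0.184] [295.2301 217.5659]
[0.432, 0.005, 0.184] [216.8152 217.3888]
```

View pics/w2.png

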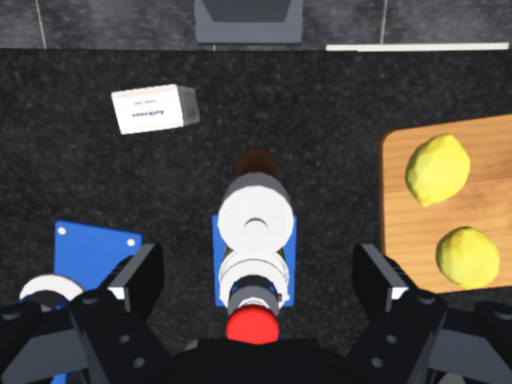

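The head disc, centred at about (256,219), matches the prediction of (256,217), so the grip is aligned. Next I descend and grip.

```bash
python3 -m jog '[[[0,0,0],[0,-0.001,0.025],0.085],[[0,0,0],[0,0,0.025],0.085],[[0,0,0],[0,0,0.02],0.085],[[0,0,0],[0,0,0.018],0.085],[[0,0,0],[0,0,0],0.085],[[0,0,0],[0,0,0],0.07],[[0,0,0],[0,0,0],0.06],[[0,0,0],[0,0,0],0.055],[[0,0,0],[0,0,0],0.05],[[0,0,0],[0,0,0],0.04]]' 50
python3 -m jog '[[[0,0,0],[0,0,0],0.03],[[0,0,0],[0,0,0],0.03],[[0,0,0],[0,0,0],0.03],[[0,0,0],[0,0,0],0.03]]' 50
python3 -m jog '[[[0,0,0],[0,0,-0.004],0.03],[[0,0,0],[0,0,-0.01],0.03],[[0,0,0],[0,0,-0.015],0.03],[[0,0,0],[0,0,-0.02],0.03],[[0,0,0],[0,0,-0.02],0.03],[[0,0,0],[0,0,-0.02],0.03],[[0,0,0],[0,0,-0.02],0.03],[[0,0,0],[0,0,-0.015],0.03],[[0,0,0],[0,0,-0.006],0.03],[[0,0,0],[0,0,0],0.03]]'
```

```text
time: 3.25
position: [0.4334, 0.0292, 0.145]
tcp_rot: [0.0, 3.138, 0.0]
ft_force: [-1.0, 1.5, 6.7]
grip_width: 0.0488
gripper_force: 51.2
time: 3.58
position: [0.4334, 0.0292, 0.145]
tcp_rot: [0.0, 3.138, 0.0]
ft_force: [-0.5, 1.3, 6.3]
grip_width: 0.0495
gripper_force: 51.2
time: 4.42
position: [0.4326, 0.029, 0.2745]
tcp_rot: [0.001, 3.139, -0.0]
ft_force: [0.8, -0.0, -4.1]
grip_width: 0.049
gripper_force: 52.3
```

```bash
python3 -m jog '[[[0,0,0],[0,0.01,0],0.03],[[0,0,0],[0.001,0.025,0],0.03],[[0,0,0],[0.001,0.04,0],0.03],[[0,0,0],[0.001,0.04,0],0.03],[[0,0,0],[0.001,0.04,0],0.03],[[0,0,0],[0.001,0.04,0],0.03],[[0,0,0],[0.001,0.04,0],0.03],[[0,0,0],[0.001,0.035,0],0.03],[[0,0,0],[0.001,0.021,0],0.03],[[0,0,0],[0,0.01,0],0.03]]'
python3 -m jog '[[[0,0,0],[0,0,0.01],0.03],[[0,0,0],[0,0,0.02],0.03],[[0,0,0],[0,0,0.025],0.03],[[0,0,0],[0,0,0.02],0.03],[[0,0,0],[0,0,0.01],0.03],[[0,0,0],[0,0,0.005],0.03],[[0,0,0],[0,0,0],0.03],[[0,0,0],[0,0,0],0.03]]'
python3 - <<'E'
from h import *
np.set_printoptions(precision=4,suppress=True)
s=cam('scene','s3')['pixels'];w=cam('side','d3')['pixels']
a=cv2.resize(s[120:270,80:280],None,fx=2,fy=2,interpolation=3);b=cv2.resize(w[60:210,180:380],None,fx=2,fy=2,interpolation=3)
cv2.imwrite('pics/m3.png',np.hstack([a,b])[:,:,::-1]); o=bot.observe(); print(o['position'],o['tcp_rot'],o['ft_force'])
E
```

```text
time: 5.25
position: [0.4224, 0.3332, 0.2711]
tcp_rot: [0.005, -3.138, 0.001]
ft_force: [0.2, 0.2, -3.0]
grip_width: 0.049
gripper_force: 53.0
time: 5.92
position: [0.4245, 0.3298, 0.1838]
tcp_rot: [0.002, 3.141, 0.0]
ft_force: [0.0, -0.3, -2.9]
grip_width: 0.0491
gripper_force: 53.2
[0.4251 0.3303 0.1847] [0.0015 3.1394 0.0019] [-0.3129  0.0119 -3.1227]
```

View pics/m3.png

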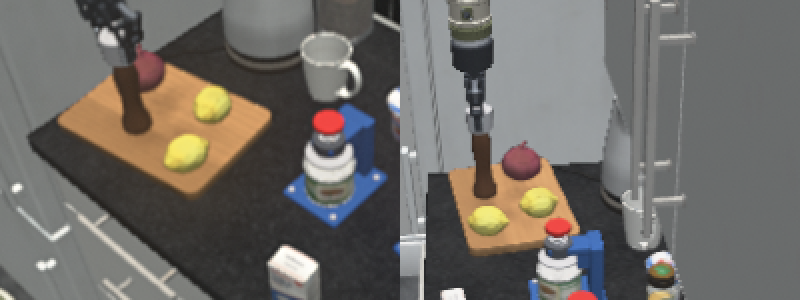

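The picture shows the mill hanging upright over the clear part of the board, its foot at about (137,130) in the left crop, away from the lemons and onion. I'll lower it until it touches.

```bash
python3 -m jog '[[[0,0,0],[0,0,0.007],0.03],[[0,0,0],[0,0,0.005],0.03],[[0,0,0],[0,0,0.003],0.03],[[0,0,0],[0,0,0.0],0.03],[[0,0,0],[0,0,0.0],0.03]]'

```

```text
time: 6.43
position: [0.4239, 0.33, 0.168]
tcp_rot: [-0.001, -3.141, 0.0]
ft_force: [0.5, 0.3, -3.6]
grip_width: 0.0489
gripper_force: 53.6
```

```bash
python3 -m jog '[[[0,0,0],[0,0,0.0015],0.03],[[0,0,0],[0,0,0],0.03],[[0,0,0],[0,0,0],0.03]]'
python3 -m jog '[[[0,0,0],[0,0,0.0015],0.03],[[0,0,0],[0,0,0],0.03],[[0,0,0],[0,0,0],0.03]]'

```

```text
time: 6.68
position: [0.4245, 0.3303, 0.1672]
tcp_rot: [0.001, 3.141, 0.001]
ft_force: [-1.1, 0.1, -0.7]
grip_width: 0.0491
gripper_force: 53.3
time: 6.93
position: [0.4249, 0.3304, 0.1672]
tcp_rot: [0.001, 3.139, 0.002]
ft_force: [-1.9, -1.0, 7.5]
grip_width: 0.0488
gripper_force: 54.3
```

Contact is made. I'll back off slightly and release gently.

```bash
python3 -m jog '[[[0,0,0],[0,0,-0.001],0.03],[[0,0,0],[0,0,0],0.05],[[0,0,0],[0,0,0],0.053],[[0,0,0],[0,0,0],0.058],[[0,0,0],[0,0,0],0.065],[[0,0,0],[0,0,0],0.075],[[0,0,0],[0,0,0],0.085],[[0,0,0],[0,0,0],0.085],[[0,0,0],[0,0,0],0.085]]' 20
python3 -m jog '[[[0,0,0],[0,0,-0.01],0.085],[[0,0,0],[0,0,-0.02],0.085],[[0,0,0],[0,0,-0.03],0.085],[[0,0,0],[0,0,-0.03],0.085],[[0,0,0],[0,0,-0.01],0.085],[[0,0,0],[0,0,0],0.085]]'
python3 - <<'E'
from h import *
s=cam('scene','s4')['pixels'];w=cam('side','d4')['pixels']
a=cv2.resize(s[120:270,80:280],None,fx=2,fy=2,interpolation=3);b=cv2.resize(w[60:210,180:380],None,fx=2,fy=2,interpolation=3)
cv2.imwrite('pics/m4.png',np.hstack([a,b])[:,:,::-1]); o=bot.observe(); print(o['position'],o['time'])
E
```

```text
time: 7.68
position: [0.4242, 0.3301, 0.1662]
tcp_rot: [-0.001, -3.142, -0.0]
ft_force: [0.6, -0.1, 0.2]
grip_width: 0.0846
gripper_force: 0.0
time: 8.18
position: [0.4258, 0.331, 0.2703]
tcp_rot: [0.001, 3.136, 0.005]
ft_force: [-0.2, 0.7, -0.5]
grip_width: 0.0849
gripper_force: 0.0
[0.42426768 0.33014783 0.26627684] 8.2833
```

View pics/m4.png

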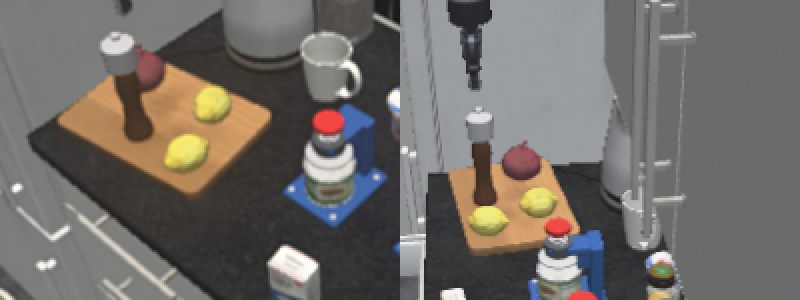

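The mill stands upright on the board, head at about (120,45) and foot at about (137,130) in the left crop. The lemons and onion have not moved. Now to the mallet.

```bash
python3 -m jog '[[[0,0,0],[0.004,-0.02,0],0.085],[[0,0,0],[0.004,-0.035,0],0.085],[[0,0,0],[0.004,-0.04,0],0.085],[[0,0,0],[0.004,-0.04,0],0.085],[[0,0,0],[0.004,-0.04,0],0.085],[[0,0,0],[0,-0.04,0],0.085],[[0,0,0],[0,-0.04,0],0.085],[[0,0,0],[0,-0.04,0],0.085],[[0,0,0],[0,-0.04,0],0.085],[[0,0,0],[0,-0.04,0],0.085]]'
python3 -m jog '[[[0,0,0],[0,-0.04,0],0.085],[[0,0,0],[0,-0.04,0],0.085],[[0,0,0],[0,-0.04,0],0.085],[[0,0,0],[0,-0.04,0],0.085],[[0,0,0],[-0.004,-0.04,0],0.085],[[0,0,0],[-0.004,-0.04,0],0.085],[[0,0,0],[-0.004,-0.035,0],0.085],[[0,0,0],[-0.004,-0.02,0],0.085],[[0,0,0],[0,0,0],0.085],[[0,0,0],[0,0,0],0.085]]'
python3 - <<'E'
from h import *
import pickle
np.set_printoptions(precision=4,suppress=True)
c=cam('wrist','w5');pickle.dump(c,open('w5.pkl','wb'));o=bot.observe(); print(o['position'],o['tcp_rot'],o['time'])
print(comps(c,(5,60,60),(28,255,255),150)[0])
E
```

```text
time: 9.12
position: [0.4024, -0.0463, 0.2646]
tcp_rot: [-0.001, -3.139, -0.002]
ft_force: [1.2, 0.2, 0.2]
grip_width: 0.085
gripper_force: 0.0
time: 9.95
position: [0.4189, -0.3401, 0.2637]
tcp_rot: [-0.004, -3.139, -0.006]
ft_force: [0.4, 0.7, -0.5]
grip_width: 0.0852
gripper_force: 0.0
[ 0.419  -0.3391  0.2642] [-0.0019 -3.1389 -0.0053] 10.0
[([238.6, 165.8], [206, 93, 69, 172, 8735])]
```

View pics/w5.png

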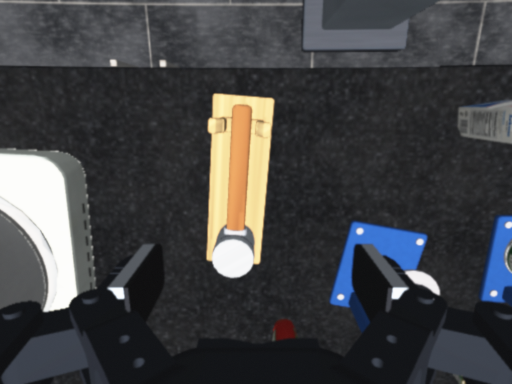

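The wrist view shows the handle running from (242,106) to (235,228), with the head's top disc at (233,258). The stand plate is under it.

```bash
python3 - <<'E'
from h import *
import pickle
np.set_printoptions(precision=4,suppress=True)
c=pickle.load(open('w5.pkl','rb'))
g,l=comps(c,(4,140,60),(17,255,255),100,(200,90,280,240)); print(g)
lab=max(range(1,l.max()+1),key=lambda j:(l==j).sum())
pts=np.argwhere(l==lab)[:,::-1].astype(float)
w=np.array([onz(c,q,.050)[:2] for q in pts],np.float32)
v=cv2.fitLine(w,cv2.DIST_L2,0,.01,.01)[:,0]; print('line',v,np.degrees(np.arctan(v[1]/v[0])),w.min(0),w.max(0))
m=cv2.inRange(c['pixels'],(200,200,200),(255,255,255));m[:,:200]=0;m[:,270:]=0;m[:235]=0;m[300:]=0
n,ll,s,ce=cv2.connectedComponentsWithStats(m);i=1+s[1:,4].argmax();print('disc',ce[i],s[i],onz(c,ce[i],.068))
g,l=comps(c,(8,50,90),(28,255,255),150,(195,85,285,275));p=np.argwhere(l>0)[:,::-1]
w=np.array([onz(c,q,.008)[:2] for q in p],np.float32); print('plate',cv2.minAreaRect(w))
E
```

```text
[([238.6, 165.9], [227, 105, 24, 125, 2179])]
line [ 0.9974 -0.0723  0.4182 -0.3614] -4.148876 [ 0.3503 -0.3765] [ 0.4939 -0.3478]
disc [232.3995 258.0379] [ 212  240   42   37 1214] [ 0.523  -0.3695  0.068 ]
plate ((0.4495415985584259, -0.3674987554550171), (0.07993321865797043, 0.22286660969257355), 85.49861145019531)
```

```bash
python3 -m jog '[[[0,0,4.2],[0,0,0],0.085],[[0,0,0],[-0.023,-0.0115,0.02],0.085],[[0,0,0],[-0.023,-0.0115,0.03],0.085],[[0,0,0],[0,0,0.04],0.085],[[0,0,0],[0,0,0.035],0.085],[[0,0,0],[0,0,0.02],0.085],[[0,0,0],[0,0,0.0],0.085],[[0,0,0],[0,0,0],0.085],[[0,0,0],[0,0,0],0.085]]'
python3 - <<'E'
from h import *
import pickle
np.set_printoptions(precision=4,suppress=True)
c=cam('wrist','w6');o=bot.observe(); T=R.from_rotvec(o['tcp_rot']).as_matrix();print(o['position'],T[:,1],T[:,2])
g,l=comps(c,(4,140,60),(17,255,255),100,(150,0,380,384)); print(g)
lab=max(range(1,l.max()+1),key=lambda j:(l==j).sum())
w=np.array([onz(c,q,.050)[:2] for q in np.argwhere(l==lab)[:,::-1].astype(float)],np.float32)
v=cv2.fitLine(w,cv2.DIST_L2,0,.01,.01)[:,0]; print('line',v,np.degrees(np.arctan(v[1]/v[0])),w.min(0),w.max(0),'y at .463',v[3]+v[1]/v[0]*(.463-v[2]))
E
```

```text
time: 10.75
position: [0.4647, -0.3659, 0.123]
tcp_rot: [0.114, 3.138, -0.002]
ft_force: [-0.5, 0.2, 0.5]
grip_width: 0.0851
gripper_force: 0.0
[ 0.4651 -0.3665  0.1236] [ 0.0729  0.9973 -0.0022] [ 0.0025 -0.0024 -1.    ]
[([260.4, 132.8], [244, 28, 33, 216, 5885])]
line [ 0.9972 -0.0748  0.4165 -0.361 ] -4.2889895 [ 0.3509 -0.3769] [ 0.4945 -0.3471] y at .463 -0.36445042
```

```bash
python3 -m jog '[[[0,0,0],[0.001,0.0015,0.03],0.085],[[0,0,0],[0,0,0.03],0.085],[[0,0,0],[0,0,0.025],0.085],[[0,0,0],[0,0,0.019],0.085],[[0,0,0],[0,0,0],0.07],[[0,0,0],[0,0,0],0.055],[[0,0,0],[0,0,0],0.045],[[0,0,0],[0,0,0],0.035],[[0,0,0],[0,0,0],0.025],[[0,0,0],[0,0,0],0.015]]' 120
python3 -m jog '[[[0,0,0],[0,0,0],0.01],[[0,0,0],[0,0,0],0.01],[[0,0,0],[0,0,0],0.01],[[0,0,0],[0,0,0],0.01]]' 120
```

```text
time: 11.63
position: [0.4642, -0.3656, 0.0195]
tcp_rot: [0.115, 3.137, -0.003]
ft_force: [-0.4, 0.5, 4.8]
grip_width: 0.0201
gripper_force: 117.1
time: 11.97
position: [0.4642, -0.3656, 0.0195]
tcp_rot: [0.115, 3.137, -0.004]
ft_force: [-1.3, 0.9, 6.8]
grip_width: 0.0204
gripper_force: 117.6
```

```bash
python3 -m jog '[[[0,0,0],[0,0,-0.005],0.01],[[0,0,0],[0,0,-0.015],0.01],[[0,0,0],[0,0,-0.03],0.01],[[0,0,0],[0,0,-0.03],0.01],[[0,0,0],[0,0,-0.03],0.01],[[0,0,0],[0,0,-0.03],0.01],[[0,0,0],[0,0,-0.03],0.01],[[0,0,0],[0,0,-0.03],0.01],[[0,0,0],[0,0,-0.025],0.01],[[0,0,0],[0,0,-0.01],0.01]]'
python3 - <<'E'
from h import *
s=cam('scene','s7')['pixels'];w=cam('side','d7');w2=w['pixels'];v=cam('wrist','w7')['pixels']
o=bot.observe(); print(o['position'],o['tcp_rot'],o['ft_force'],proj(w,o['position']))
b=cv2.resize(w2[130:330,150:350],None,fx=2,fy=2,interpolation=3)[:384]
cv2.imwrite('pics/m7.png',np.hstack([b,v[:,56:456]])[:,:,::-1])
E
```

```text
time: 12.8
position: [0.4639, -0.3654, 0.2566]
tcp_rot: [0.116, 3.136, -0.006]
ft_force: [0.0, -0.3, -2.1]
grip_width: 0.0204
gripper_force: 117.6
[ 0.46312612 -0.36472103  0.25209212] [ 1.15938846e-01  3.13918166e+00 -4.97169172e-04] [ 0.58888762 -0.04427784 -3.21882615] [239.50630484 229.16183415]
```

View pics/m7.png

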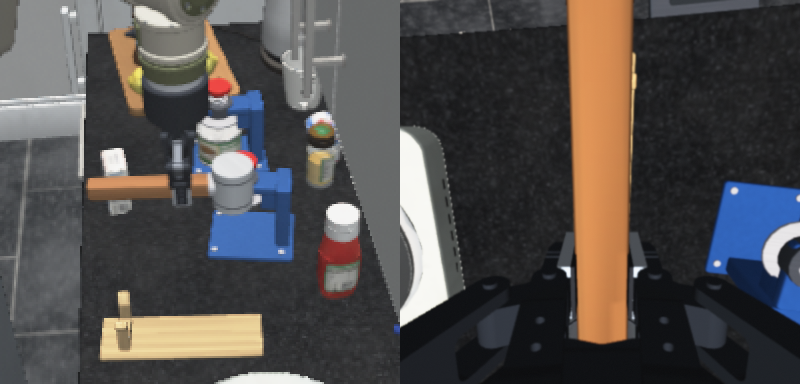

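The mallet hangs level, and the handle is held squarely (head at (233,180) in the left crop, handle straight between the fingers on the right). I'll draw in and swing over to the tin press.

```bash
python3 -m jog '[[[0,0,0],[0.012,0.009,0],0.01],[[0,0,0],[0.025,0.0184,0],0.01],[[0,0,0],[0.003,0.036,0],0.01],[[0,0,0],[0.003,0.036,0],0.01],[[0,0,0],[0.003,0.036,0],0.01],[[0,0,0],[0.003,0.036,0],0.01],[[0,0,0],[0.003,0.036,0],0.01],[[0,0,0],[0.003,0.036,0],0.01],[[0,0,0],[0.003,0.036,0],0.01],[[0,0,0],[0.003,0.036,0],0.01]]'
python3 -m jog '[[[0,0,0],[0.003,0.036,0],0.01],[[0,0,0],[0.003,0.025,0],0.01],[[0,0,0],[0,0.01,0],0.01],[[0,0,0],[0,0,0],0.01],[[0,0,0],[0,0,0],0.01]]'
python3 - <<'E'
from h import *
np.set_printoptions(precision=4,suppress=True)
o=bot.observe();print(o['position'],o['tcp_rot'],o['time'])
def w(p): T=R.from_rotvec(o['tcp_rot']).as_matrix(); return T.T@(np.array(p)-o['position'])
print('tool shift to above pin',w([.4852,.0329,.19]))
E
```

```text
time: 13.78
position: [0.4236, -0.0436, 0.2497]
tcp_rot: [-0.117, -3.135, -0.002]
ft_force: [0.5, 0.6, -3.7]
grip_width: 0.0201
gripper_force: 117.9
time: 14.2
position: [0.424, 0.0258, 0.2507]
tcp_rot: [-0.114, -3.137, 0.0]
ft_force: [0.3, 0.4, -2.4]
grip_width: 0.0202
gripper_force: 118.1
[0.424  0.0258 0.2507] [-0.1135 -3.1367  0.0004] 14.2
tool shift to above pin [-0.0607  0.0115  0.0605]
```

```bash
python3 -m jog '[[[0,0,0],[-0.015,0.003,0.005],0.01],[[0,0,0],[-0.02,0.004,0.015],0.01],[[0,0,0],[-0.016,0.003,0.02],0.01],[[0,0,0],[-0.0097,0.0015,0.01],0.01],[[0,0,0],[0,0,0],0.01],[[0,0,0],[0,0,0],0.01],[[0,0,0],[0,0,0],0.01]]'
python3 - <<'E'
from h import *
np.set_printoptions(precision=4,suppress=True)
S=cam('scene','s8');D=cam('side','d8')
o=bot.observe();print(o['position'],o['tcp_rot'])
T=R.from_rotvec(o['tcp_rot']).as_matrix()
h=o['position']+T@np.array([-.0588*.9973-.0039*.0732,.0588*.0732-.0039*.9973,0]);print('head xy est',h)
for c in (S,D): print('headtop pred',proj(c,[h[0],h[1],o['position'][2]-.0115+.06]),'red',comps(c,(0,170,90),(6,255,255),10)[0])
a=cv2.resize(S['pixels'][130:260,180:330],None,fx=2.6,fy=2.6,interpolation=3);b=cv2.resize(D['pixels'][110:240,190:340],None,fx=2.6,fy=2.6,interpolation=3)
cv2.imwrite('pics/m8.png',np.hstack([a,b])[:,:,::-1])
E
```

```text
time: 14.78
position: [0.4855, 0.0319, 0.2025]
tcp_rot: [-0.117, -3.138, 0.0]
ft_force: [-0.5, -0.4, -3.0]
grip_width: 0.0202
gripper_force: 118.0
[0.486  0.0322 0.2032] [ 0.1168  3.1385 -0.0002]
head xy est [0.5448 0.0283 0.2033]
headtop pred [243.4985 153.2425] red [([243.6, 181.0], [236, 176, 16, 11, 132]), ([306.2, 212.6], [298, 206, 17, 14, 172]), ([364.5, 233.4], [358, 222, 19, 27, 258])]
headtop pred [257.3066 145.6567] red [([258.5, 173.3], [253, 169, 12, 9, 85]), ([270.6, 210.6], [264, 206, 14, 11, 117]), ([318.3, 256.4], [311, 250, 17, 16, 116])]
```

View pics/m8.png

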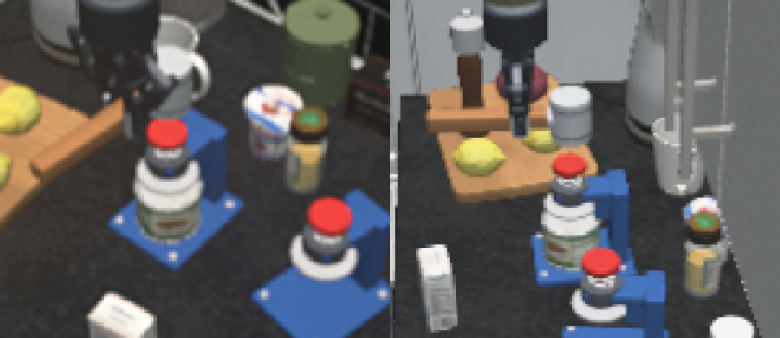

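The side view shows the head (572,115) directly over the red cap (570,165), and the scene projection agrees at x ≈ 243. I'll strike now: 35 mm to contact and about 17 mm of follow-through.

```bash
python3 -m jog '[[[0,0,0],[0,0,0.012],0.01],[[0,0,0],[0,0,0.02],0.01],[[0,0,0],[0,0,0.02],0.01],[[0,0,0],[0,0,0],0.01],[[0,0,0],[0,0,0],0.01]]'
python3 -m jog '[[[0,0,0],[0,0,-0.02],0.01],[[0,0,0],[0,0,-0.03],0.01],[[0,0,0],[0,0,-0.02],0.01],[[0,0,0],[0,0,-0.015],0.01],[[0,0,0],[0,0,0],0.01]]'
python3 - <<'E'
from h import *
np.set_printoptions(precision=4,suppress=True)
S=cam('scene','s9');D=cam('side','d9')
o=bot.observe();print(o['position'],o['tcp_rot'],o['time'])
for c in (S,D): print('red',comps(c,(0,170,90),(6,255,255),10)[0])
a=comps(S,(0,170,90),(6,255,255),10)[0];b=comps(D,(0,170,90),(6,255,255),10)[0]
for i in (0,1): print(tri(S,a[i][0],D,b[i][0]))
E
```

```text
time: 15.3
position: [0.4853, 0.0327, 0.1506]
tcp_rot: [-0.116, -3.138, -0.0]
ft_force: [0.3, 0.5, -2.9]
grip_width: 0.0202
gripper_force: 118.2
time: 15.72
position: [0.4886, 0.0324, 0.2407]
tcp_rot: [0.115, 3.131, -0.001]
ft_force: [0.9, -0.3, -2.7]
grip_width: 0.0201
gripper_force: 118.1
[0.4868 0.0326 0.2367] [ 0.1158  3.1364 -0.0002] 15.8167
red [([243.8, 185.8], [237, 180, 15, 12, 139]), ([306.3, 212.5], [298, 206, 17, 14, 175]), ([364.5, 233.4], [358, 221, 19, 28, 260])]
red [([258.6, 178.4], [253, 175, 12, 8, 82]), ([270.7, 210.6], [264, 206, 14, 11, 117]), ([318.5, 256.3], [312, 250, 15, 13, 114])]
(array([0.5469, 0.0308, 0.1266]), np.float64(0.0017268521717564262))
(array([ 0.5629, -0.1697,  0.1478]), np.float64(0.001948288782333779))
```

The pin is fully down: the cap dropped 20 mm, and the other one is unchanged. Now I carry the mallet back.

```bash
python3 -m jog '[[[0,0,0],[0.015,-0.004,-0.005],0.01],[[0,0,0],[0.025,-0.007,-0.005],0.01],[[0,0,0],[0.02,-0.006,-0.004],0.01],[[0,0,0],[0,-0.02,0],0.01],[[0,0,0],[-0.0026,-0.036,0],0.01],[[0,0,0],[-0.0026,-0.036,0],0.01],[[0,0,0],[-0.0026,-0.036,0],0.01],[[0,0,0],[-0.0026,-0.036,0],0.01],[[0,0,0],[-0.0026,-0.036,0],0.01],[[0,0,0],[-0.0026,-0.036,0],0.01]]'
python3 -m jog '[[[0,0,0],[-0.0026,-0.036,0],0.01],[[0,0,0],[-0.0026,-0.036,0],0.01],[[0,0,0],[-0.0026,-0.036,0],0.01],[[0,0,0],[-0.01,-0.02,0],0.01],[[0,0,0],[-0.015,-0.01,0],0.01],[[0,0,0],[-0.005,0,0],0.01],[[0,0,0],[0,0,0],0.01],[[0,0,0],[0,0,0],0.01]]'
python3 - <<'E'
from h import *
np.set_printoptions(precision=4,suppress=True)
o=bot.observe();print(o['position'],o['tcp_rot'],o['time'])
T=R.from_rotvec(o['tcp_rot']).as_matrix(); print('tool shift home',T.T@(np.array([.4642,-.3656,.0195])-o['position']))
c=cam('wrist','w10');D=cam('side','d10')
g,l=comps(c,(4,140,60),(17,255,255),300,(150,0,380,384));print(g)
lab=max(range(1,l.max()+1),key=lambda j:(l==j).sum())
z=o['position'][2]+.031
w=np.array([onz(c,q,z)[:2] for q in np.argwhere(l==lab)[:,::-1].astype(float)],np.float32)
v=cv2.fitLine(w,cv2.DIST_L2,0,.01,.01)[:,0];print('handle yaw',np.degrees(np.arctan(v[1]/v[0])))
for n in ('d7','d10'):  # handle slope in side view
    im={'pixels':cv2.imread(f'pics/{n}.png')[:,:,::-1].copy()}
    g,l=comps(im,(4,140,60),(17,255,255),50,(150,190,290,270));lab=max(range(1,l.max()+1),key=lambda j:(l==j).sum())
    p=np.argwhere(l==lab)[:,::-1].astype(np.float32);f=cv2.fitLine(p,cv2.DIST_L2,0,.01,.01)[:,0];print(n,len(p),'slope deg',np.degrees(np.arctan(f[1]/f[0])))
E
```

```text
time: 16.65
position: [0.4222, -0.2177, 0.2482]
tcp_rot: [-0.116, -3.138, -0.002]
ft_force: [1.2, -0.0, -2.7]
grip_width: 0.0202
gripper_force: 118.2
time: 17.32
position: [0.4502, -0.3556, 0.2481]
tcp_rot: [-0.115, -3.137, -0.003]
ft_force: [-1.1, 0.4, -3.3]
grip_width: 0.0204
gripper_force: 118.2
[ 0.4502 -0.3556  0.2481] [-0.1146 -3.1373 -0.0033] 17.3167
tool shift home [-0.0152 -0.0094  0.2286]
[([256.8, 161.6], [223, 0, 66, 344, 19602])]
handle yaw -3.8114676Traceback (most recent call last):
  File "<stdin>", line 13, in <module>
ValueError: max() iterable argument is empty
```

```bash
python3 -m jog '[[[0,0,0],[-0.0075,-0.0047,0.01],0.01],[[0,0,0],[-0.0075,-0.0047,0.03],0.01],[[0,0,0],[0,0,0.04],0.01],[[0,0,0],[0,0,0.035],0.01],[[0,0,0],[0,0,0.015],0.01],[[0,0,0],[0,0,0],0.01],[[0,0,0],[0,0,0],0.01]]'
python3 - <<'E'
from h import *
np.set_printoptions(precision=4,suppress=True)
o=bot.observe();print(o['position'],o['tcp_rot'],o['time'])
T=R.from_rotvec(o['tcp_rot']).as_matrix(); print('tool shift home',T.T@(np.array([.4642,-.3656,.0195])-o['position']))
D=cam('side','d11')
for n,b in (('side0',(195,275,260,300)),('d7',(180,200,300,250)),('d11',(195,240,260,285))):
    im={'pixels':cv2.imread(f'pics/{n}.png')[:,:,::-1].copy()}
    g,l=comps(im,(3,110,60),(14,255,255),50,b);print(g)
    if not g: continue
    lab=max(range(1,l.max()+1),key=lambda j:(l==j).sum())
    p=np.argwhere(l==lab)[:,::-1].astype(np.float32);f=cv2.fitLine(p,cv2.DIST_L2,0,.01,.01)[:,0];print(n,len(p),'slope deg',np.degrees(np.arctan(f[1]/f[0])))
E
```

```text
time: 18.0
position: [0.4647, -0.3664, 0.1183]
tcp_rot: [-0.115, -3.138, -0.003]
ft_force: [0.4, -0.4, -2.2]
grip_width: 0.0203
gripper_force: 118.0
[ 0.4647 -0.3664  0.1183] [-0.115  -3.1379 -0.0026] 18.0
tool shift home [0.0004 0.0006 0.0988]
[([230.5, 289.2], [203, 284, 53, 12, 496])]
side0 496 slope deg -0.95105535
[([213.9, 223.4], [193, 217, 42, 13, 454]), ([249.1, 222.1], [245, 217, 9, 11, 82])]
d7 454 slope deg -2.246352
[([218.4, 264.5], [199, 259, 39, 12, 387]), ([251.1, 263.6], [248, 259, 7, 11, 68])]
d11 387 slope deg -0.6450307
```

The mallet is still level and in line. I'll lower it into the stand.

```bash
python3 -m jog '[[[0,0,0],[0.0004,0.0006,0.02],0.01],[[0,0,0],[0,0,0.03],0.01],[[0,0,0],[0,0,0.025],0.01],[[0,0,0],[0,0,0.015],0.01],[[0,0,0],[0,0,0.005],0.01],[[0,0,0],[0,0,0.001],0.01],[[0,0,0],[0,0,0],0.01],[[0,0,0],[0,0,0],0.01]]'
python3 -m jog '[[[0,0,0],[0,0,0.0015],0.01],[[0,0,0],[0,0,0],0.01],[[0,0,0],[0,0,0],0.01]]'
```

```text
time: 18.72
position: [0.4661, -0.3681, 0.0255]
tcp_rot: [0.116, 3.137, -0.004]
ft_force: [-0.1, -0.5, -2.6]
grip_width: 0.0203
gripper_force: 118.4
time: 18.97
position: [0.4651, -0.367, 0.0225]
tcp_rot: [0.116, 3.139, -0.001]
ft_force: [-0.0, -0.2, -3.6]
grip_width: 0.0202
gripper_force: 118.4
```

```bash
python3 -m jog '[[[0,0,0],[0,0,0.002],0.01],[[0,0,0],[0,0,0],0.01],[[0,0,0],[0,0,0],0.01]]'
python3 -m jog '[[[0,0,0],[0,0,0.001],0.01],[[0,0,0],[0,0,0],0.01],[[0,0,0],[0,0,0],0.01]]'
```

```text
time: 19.22
position: [0.4648, -0.3667, 0.0198]
tcp_rot: [0.116, 3.139, -0.0]
ft_force: [-0.3, -1.6, -2.6]
grip_width: 0.0203
gripper_force: 118.4
time: 19.47
position: [0.4647, -0.3668, 0.0195]
tcp_rot: [0.116, 3.139, -0.001]
ft_force: [-2.4, 1.6, 4.3]
grip_width: 0.0201
gripper_force: 119.6
```

Seated. Release, rise and check.

```bash
python3 -m jog '[[[0,0,0],[0,0,0],0.022],[[0,0,0],[0,0,0],0.026],[[0,0,0],[0,0,0],0.035],[[0,0,0],[0,0,0],0.05],[[0,0,0],[0,0,0],0.07],[[0,0,0],[0,0,0],0.085],[[0,0,0],[0,0,0],0.085],[[0,0,0],[0,0,0],0.085]]' 20
python3 -m jog '[[[0,0,0],[0,0,-0.01],0.085],[[0,0,0],[0,0,-0.025],0.085],[[0,0,0],[0,0,-0.04],0.085],[[0,0,0],[0,0,-0.04],0.085],[[0,0,0],[0,0,-0.04],0.085],[[0,0,0],[0,0,-0.04],0.085],[[0,0,0],[0.02,0.01,-0.03],0.085],[[0,0,0],[0.02,0.01,-0.015],0.085],[[0,0,0],[0,0,0],0.085],[[0,0,0],[0,0,0],0.085]]'
python3 - <<'E'
from h import *
np.set_printoptions(precision=4,suppress=True)
c=cam('wrist','w12');S=cam('scene','s12');D=cam('side','d12');o=bot.observe();print(o['position'],o['time'],o['gripper_force'])
g,l=comps(c,(4,140,60),(17,255,255),100,(150,0,380,300))
lab=max(range(1,l.max()+1),key=lambda j:(l==j).sum())
w=np.array([onz(c,q,.050)[:2] for q in np.argwhere(l==lab)[:,::-1].astype(float)],np.float32)
v=cv2.fitLine(w,cv2.DIST_L2,0,.01,.01)[:,0];print('handle',v,np.degrees(np.arctan(v[1]/v[0])),w.min(0),w.max(0))
for n,b in (('side0',(195,275,260,300)),('d12',(195,275,260,300))):
    print(n,comps({'pixels':cv2.imread(f'pics/{n}.png')[:,:,::-1].copy()},(3,110,60),(14,255,255),50,b)[0])
for n,X in (('s',S),('d',D)): print(n,'red',comps(X,(0,170,90),(6,255,255),20)[0],'yel',comps(X,(24,120,100),(34,255,255),20)[0])
p4,p=cv2.imread('pics/s4.png'),cv2.imread('pics/s12.png'); print('mill patch diff',np.abs(p4[130:195,125:160].astype(int)-p[130:195,125:160]).mean())
E
```

```text
time: 20.13
position: [0.4647, -0.3667, 0.0187]
tcp_rot: [0.116, 3.139, 0.0]
ft_force: [0.1, -0.5, -0.4]
grip_width: 0.0845
gripper_force: 0.0
time: 20.97
position: [0.4263, -0.344, 0.2612]
tcp_rot: [0.116, 3.136, -0.004]
ft_force: [1.2, -0.6, -0.5]
grip_width: 0.0849
gripper_force: 0.0
[ 0.4263 -0.3437  0.2578] 21.1167 0.0
handle [ 0.998  -0.0628  0.4187 -0.3637] -3.6024208 [ 0.3511 -0.3779] [ 0.4942 -0.3499]
side0 [([230.5, 289.2], [203, 284, 53, 12, 496])]
d12 [([230.8, 289.9], [203, 284, 53, 13, 493])]
s red [([243.8, 185.8], [237, 180, 15, 12, 139]), ([306.2, 212.5], [298, 206, 17, 14, 176])] yel [([185.7, 171.8], [177, 163, 18, 18, 255]), ([172.8, 196.3], [162, 188, 22, 18, 299])]
d red [([258.6, 178.3], [253, 174, 12, 9, 84]), ([270.6, 210.6], [264, 206, 14, 11, 117]), ([318.4, 256.2], [312, 250, 15, 13, 108])] yel [([248.3, 160.2], [240, 154, 18, 15, 160])]
mill patch diff 2.466666666666667
```

```bash
python3 -c "
from plant import bot
print(bot.finish_job())"
```

```text
the job is handed in; nothing more can be done
None
```

The job is handed in: the mill stands upright on the board, the tin press's pin snapped down 20 mm, the other pin is still up, and the mallet lies back in its stand within about 2 mm of where it was (no verdict was returned).

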